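# Fit the dicing insert to the vegetable chopper

### The job

Fit the white dicing insert, which lies on the chopping board, to the vegetable chopper: hook its lip under the steel cross rail with the other end still held up, then rock it down until its sprung foot clicks under the catch strip and it sits flat and fully home. Do not force it, as the plastic lip and foot break, and leave the things round about where they are; let go at the end.

Things in the scene. Friction and masses are not known exactly. Their poses are not given: they have to be found in the camera images.
- chopper: vegetable chopper, held fast by suction feet: clear container under a green frame, 206 x 110 mm, deck 73 mm high. Origin under its centre on the worktop; +x along its length to the rail end, z up. The insert's well runs lengthwise between side walls at y = +-38 mm, 8 mm above the ledges
- seat (a point): middle of the well at the ledges' height: chopper x = 0, y = 0, z = 62 mm. Two flat ledges carry the insert: x = 45 to 77.5 mm (under the rail) and x = -61 to -47 mm (black silicone pad), open between. The stop wall beyond the rail is at x = 77.5 mm. Home, the insert's origin is within 1.5 mm in x and 3 mm in y of here, its axes along the chopper's
- rail_mid (a point): middle of the steel cross rail, a fixed 7 mm round bar across the chopper (along its y) at chopper x = 69 mm, z = 74 mm; 8.5 mm are free between it and the ledge below. Its cheeks (y = +-43 to 51 mm) rise to z = 84 mm, two lid hinge lugs behind it to z = 85 mm
- catch (a point): middle of the inner upper edge of the grey catch strip that closes the well's other end: chopper x = -61.5, y = 0, z = 75 mm. The strip is 3 mm thick with room under it for the foot. If the lip is not slid close to the stop wall, the insert's heel lands on this strip and jams
- insert: white dicing insert with steel grid, 136 x 70 x 8 mm without fin, 0.1 to 0.16 kg, flat on the board, fin up. Origin under its centre, +x to its lip, z up. Lip: tongue 56 mm wide, 4 mm thick, level with the underside, x = 60 to 76 mm; nose-down by 0.2 to 0.4 rad it slides under the rail along the ledge. The other end (heel) at x = -60 mm has a latch housing 14 mm high
- lip (a point): lower edge of the lip's tip, middle: x = 76 mm, y = 0, z = 0 of the insert
- heel (a point): lower edge of the insert's other end, middle: x = -60 mm, y = 0, z = 0 of the insert
- fin_top (a point): middle of the top of the insert's green thumb fin: insert x = -40 mm, y = 0, z = 38 mm. The fin is 12 mm thick (along y), 36 mm long (along x) and stands 30 mm above the plate: pinch it across y, or press on its top
- foot (a joint): sprung foot in the heel: orange wedge nib standing 6.5 mm out, z = 0.5 to 8 mm, slanted below, flat on top; 0 = out, up to 0.0075 m = pushed in. Spring 2.4 N plus 0.6 N per mm. Rocked down, it rides in over the catch strip (3 to 5 mm, 4 to 12 N on the fin), then springs out beneath: the click, force gone, 4 mm above the hard seat; the insert then cannot be lifted out. Lip and foot bear 60 N
- board: chopping board, 250 (x) x 360 (y) x 22 mm, origin under its centre; it stays put, the insert lies on it
- lemon: lemon, 72 x 55 x 56 mm, on the board, to be left alone; origin under its centre
- garlic: garlic bulb, 48 x 50 x 51 mm, on the board, to be left alone; origin under its centre
- salt_shaker: salt shaker, 44 mm across, 90 mm high, behind the work, to be left alone; origin under its centre
- tumbler: glass tumbler, 81 mm across, 93 mm high, behind the work, to be left alone; origin under its centre
Not all that is in view belongs to the job. Of the things shaped like the insert, the white one is meant.

How it is judged:
By the outcome, as a careful person would: the job done as asked, in the order asked, and still so for the second after the job is handed in, with the robot touching nothing.
It also fails if it takes over 54 s, if anything falls off the work surface, if the arm or the gripper's body presses on something with over 40 N, if the wrist force passes 120 N, or if a joint passes its speed limit or range.

### The arm

A 6-joint arm with a two-finger parallel gripper is mounted at the origin on a cart in front of the work surface, level with it; the furniture and walls round the work are solid. World frame = base frame: x ahead of the robot, y to its left, z up, the work surface at z = 0. Lengths are in m, angles in rad, forces in N, time in s.
With the tool pointing down it reaches from about 0.425 to 0.95 m from the base axis. Payload 14.7 kg.
Tool frame: the origin (TCP) lies midway between the tips of the shut fingers; the grasp point (between the pads) lies 19 mm behind it; z points along the fingers, y is the line along which they close (so a half turn about z gives the same grasp; the last joint's range is limited). The gripper opens to 85 mm and grips with 20 to 120 N. Pads are 22 mm wide; open, the fingers measure 114 mm over their backs; the gripper's body (76 mm by 85 mm) begins 54 mm behind the grasp point. The pads swing forward as they close: fully open they stand 13 mm farther back than shut.
Start: joints at [1.165, 0.48, 1.596, -0, 1.065, -0.047], TCP at [0.228, 0.609, 0.231] pointing down, gripper open.
Joint ranges: [-2.75, 2.75], [-0.82, 2.05], [0.23, 2.67], [-1.56, 4.7], [0.09, 2.69], [-2.92, 2.92]. Speed limits (rad/s): [1.89, 1.89, 2.39, 3.01, 3.01, 3.01].

### API

Orientations are given as a rotation vector (axis times angle).
In Python, from bench import ctrl gives the robot as it stands.
- The arm moves only by the tool carry_out, never from a script. Its argument "motion" is a list of rows, each a list of 2 entries, a list of its own where there are three numbers: the shift along the tool's x, y, z in parts of the range, where 1.0 means 500 mm, then the turn, a rotation vector about the tool's x, y, z in a scale on which 1.0 is 120 degrees. In form: [[[x, y, z], [rx, ry, rz]], ...]. A call has 1 to 12 rows; each row is the pose to reach, as a shift and turn from the pose commanded when the call began, along the tool's axes at that moment; what a row does not reach only later rows make up. A row lasts 1/8 s, in which the tool goes at most 62.5 mm and 10.7 degrees, less where a joint would pass 70% of its speed; a pose out of reach is approached as far as the arm can. A call with a gripper value outside its range is refused whole. "grip" is the finger opening in mm, from 0 to 85.4, set as the call begins (left out, the last holds). The fingers move at their own pace and stop on an object; "force" is the grip in N (left out, the last holds). Time passes only in rows, so rows that repeat a pose let the fingers close. It gives the time, the measured TCP pose, the force, the opening and the grip force at its end, in the units of the state.
- ctrl.observe(): the state, without advancing time (a new reading comes with each control period).
- ctrl.grab_frame(name): name is "scene" or "side" or "wrist"; returns the picture (384x512x3 uint8, red, green, blue); there is no depth.
- ctrl.camera_params(name): a dict with "fx", "fy", "cx", "cy" (pixels), "distortion" ([k1, k2, p1, p2, k3] as OpenCV has them; the pictures are not rectified), "extrinsics" (4x4, takes a point from camera to world coordinates); the wrist camera has in their place "T_tool_cam" (4x4, takes a point from camera to tool coordinates, whose origin is the TCP and whose axes are the flange's). Camera axes: x right, y down, z forward; pixel columns grow to the right and rows downward; lengths in m; the calibration is good to about 2 mm. A picture is of the moment at which its call begins: read the wrist's pose just before it. camera_params takes no time and is no camera call.
- ctrl.hand_in(): hands the job in; it is judged then, once.
The state is a dict: "time": time; "q": joint angles; "qd": joint speeds; "tau": joint torques, N m; "ee_pos": TCP position; "tool_rot": TCP orientation; "force": force on the tool from outside, world axes, zero at the start; "ft_torque": the same for the moment, N m; "finger_gap": finger opening in m; "gripper_force": force on a finger pad.
Only numpy, scipy, OpenCV 4.12 (cv2) and the standard library are available. Lean on these libraries where they do the work, as an engineer would, in place of code of your own. Each camera call takes 0.05 s, during which the arm holds its last target. There are 200 camera calls.

## Working session

There is one attempt and no reset: what is moved stays moved. The work goes in short steps, Python scripts to look and compute and a tool call to move; the robot and the scene stay as the last step left them, time stands still between calls to the robot, and variables do not carry over. Pictures are saved under pics/ and viewed, at most 10 in all, crops included, and the job is handed in when it is done.

Besides the shell and the picture viewer there is one more tool, called after "Request:" by a JSON object that holds its "fn" and its "kwargs", one argument or row to a line. carry_out: Moves the arm, as the interface text tells. Its arguments: {"type":"object","properties":{"motion":{"type":"array","items":{"type":"array"}},"grip":{"type":"number"},"force":{"type":"number"}},"required":["motion"]}

```bash
mkdir -p pics
cat > h.py <<'E'
import numpy as np, cv2
from bench import ctrl
from scipy.spatial.transform import Rotation as R
def cam(n, s=None):
    p=ctrl.camera_params(n)
    K=np.array([[p['fx'],0,p['cx']],[0,p['fy'],p['cy']],[0,0,1.]]);d=np.array(p['distortion'],float)
    if n=='wrist':
        s=s or ctrl.observe();T=np.eye(4);T[:3,:3]=R.from_rotvec(s['tool_rot']).as_matrix();T[:3,3]=s['ee_pos'];E=T@np.array(p['T_tool_cam'])
    else: E=np.array(p['extrinsics'])
    return K,d,E
def rays(c,uv):
    K,d,E=c
    u=cv2.undistortPoints(np.array(uv,float).reshape(-1,1,2),K,d).reshape(-1,2)
    return E[:3,3],np.c_[u,np.ones(len(u))]@E[:3,:3].T
def plane(c,uv,z):
    o,r=rays(c,uv);return o+r*((z-o[2])/r[:,2])[:,None]
def tri(c1,uv1,c2,uv2):
    out=[]
    for a,b in zip(np.reshape(uv1,(-1,2)),np.reshape(uv2,(-1,2))):
        o1,r1=rays(c1,[a]);o2,r2=rays(c2,[b]);r1=r1[0];r2=r2[0]
        t=np.linalg.lstsq(np.c_[r1,-r2],o2-o1,rcond=None)[0]
        p,q=o1+r1*t[0],o2+r2*t[1];out.append([*(p+q)/2,np.linalg.norm(p-q)])
    return np.array(out)
def proj(c,P):
    K,d,E=c;M=np.linalg.inv(E)
    return cv2.projectPoints(np.array(P,float).reshape(-1,3),cv2.Rodrigues(M[:3,:3])[0],M[:3,3],K,d)[0].reshape(-1,2)
def save(n,im): cv2.imwrite('pics/'+n,im[:,:,::-1])
E
python3 - <<'E'
from h import *
np.set_printoptions(precision=4,suppress=True)
a=ctrl.grab_frame('scene');b=ctrl.grab_frame('side');s=ctrl.observe();w=ctrl.grab_frame('wrist')
for n,i in zip(['scene','side','wrist'],[a,b,w]): np.save(n+'0.npy',i)
save('a.png',cv2.resize(a,(800,600)));save('b.png',cv2.resize(b,(800,600)))
print(s['ee_pos'],s['tool_rot'],s['finger_gap']);print(ctrl.camera_params('wrist')['T_tool_cam'])
for n in ['scene','side','wrist']:print(n,cam(n,s)[2][:3],cam(n,s)[0][0])
E
```

```text
[0.2281 0.6083 0.2307] [-0.5605 -3.0909  0.0016] 0.08554718066009845
[[ 0.0005 -0.9606 -0.2779  0.0712]
 [ 1.      0.0006 -0.0001 -0.0004]
 [ 0.0003 -0.2779  0.9606 -0.1444]
 [ 0.      0.      0.      1.    ]]
scene [[ 0.7028 -0.5492  0.4521 -0.0531]
 [-0.7113 -0.5476  0.4406 -0.4432]
 [ 0.0056 -0.6313 -0.7755  1.0012]] [383.2348   0.     267.8195]
side [[ 0.9961 -0.0377  0.0799  0.3808]
 [-0.0874 -0.5509  0.83   -1.114 ]
 [ 0.0127 -0.8337 -0.5521  0.8487]] [496.2003   0.     255.6108]
wrist [[ 0.3506  0.8998  0.2598  0.1614]
 [ 0.9365 -0.3365 -0.0986  0.6331]
 [-0.0013  0.2779 -0.9606  0.3751]] [341.3812   0.     254.1296]
```

View pics/a.png

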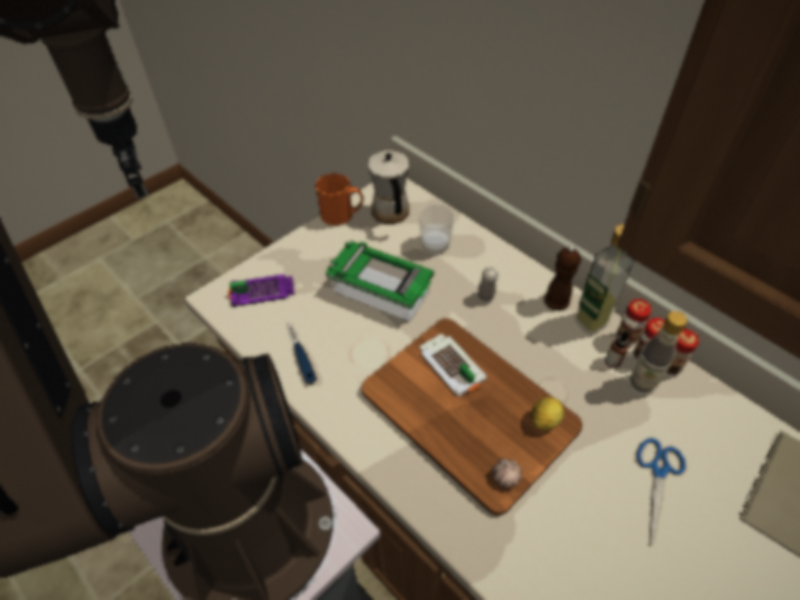

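View pics/b.png

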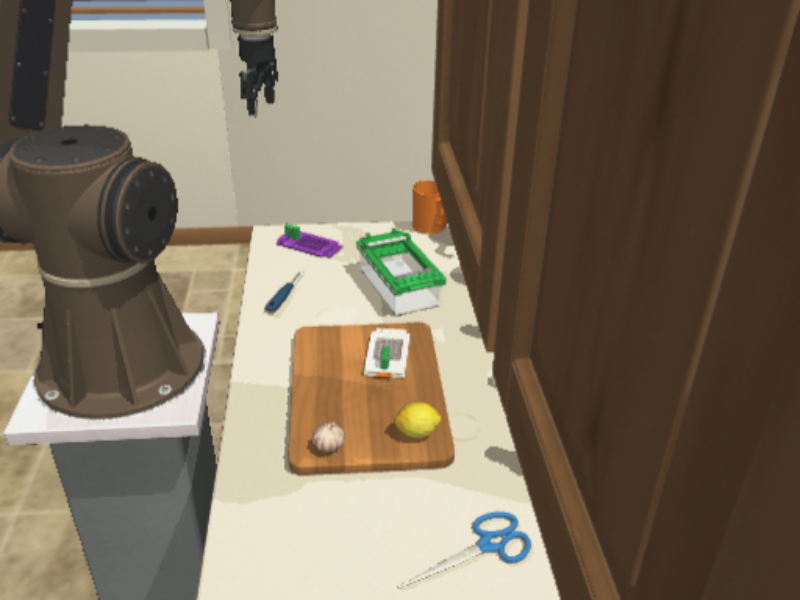

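Scene picture (800×600 scale): the white insert on the board is at (452,363), with its fin and orange foot towards (470,382). The purple look-alike is on the worktop at (262,290), and the green chopper is at (380,280). In the side view the insert is at (388,353), the purple one at (310,243) and the chopper at (400,268).

Candidates: white at scene (452,363) and purple at scene (262,290). I choose the white one and check it in a close crop.

Run:
```python
from h import *
a=np.load('scene0.npy');b=np.load('side0.npy')
A=cv2.resize(a[145:265,190:350],(800,600),interpolation=cv2.INTER_CUBIC)[:, :]
A=cv2.resize(a[145:265,200:320],(400,400),interpolation=cv2.INTER_CUBIC)
B=cv2.resize(b[140:260,180:300],(400,400),interpolation=cv2.INTER_CUBIC)
save('c.png',np.hstack([A,B]))
for n,im in (('scene',a),('side',b)):
    c=cam(n);h=cv2.cvtColor(im,cv2.COLOR_RGB2HSV)
    g=cv2.inRange(h,(50,110,40),(80,255,255))
    k,l,st,ce=cv2.connectedComponentsWithStats(g)
    for i in range(1,k):
        if st[i,4]>15: print(n,'green',st[i],ce[i].round(1))
    w=cv2.inRange(h,(0,0,140),(180,60,255))
    k,l,st,ce=cv2.connectedComponentsWithStats(w)
    for i in range(1,k):
        if st[i,4]>80 and st[i,4]<4000: print(n,'white',st[i],ce[i].round(1),plane(c,ce[i],.03)[0].round(3))
```

```text
scene green [210 156  67  40 808] [242.6 174.6]
scene green [148 181  10   6  44] [152.6 183.2]
scene green [295 233   8  11  43] [298.1 237.7]
scene white [252  88 127  78 389] [316.3 126.9] [0.9   0.227 0.03 ]
scene white [236  97  25  16 297] [248.3 104.8] [0.809 0.513 0.03 ]
scene white [231 118   8  14  82] [235.2 124.3] [0.689 0.46  0.03 ]
scene white [230 170  26  16 232] [243.  177.5] [0.52  0.234 0.03 ]
scene white [402 179  34  20 108] [417.4 188.8] [ 0.899 -0.217  0.03 ]
scene white [438 200  74  48 246] [474.3 223.8] [ 0.898 -0.421  0.03 ]
scene white [269 214  42  39 508] [288.  231.6] [ 0.464 -0.026  0.03 ]
scene white [411 284   9  12  81] [414.7 289.5] [ 0.569 -0.405  0.03 ]
scene white [ 189  290   53   94 1335] [217.2 342.5] [ 0.092 -0.129  0.03 ]
side green [183 143   9  10  55] [187.2 147.9]
side green [228 146  57  43 847] [256.3 167.2]
side green [244 222   5  14  55] [245.9 228.6]
side white [244 162  28  16 278] [256.9 169.2] [0.516 0.262 0.03 ]
side white [   2  199  138   86 3236] [ 74.9 260.9] [ 0.029 -0.15   0.03 ]
side white [233 210  29  32 652] [247.7 224.9] [ 0.464 -0.034  0.03 ]
side white [202 271  18  16 146] [210.4 278.7] [ 0.36  -0.238  0.03 ]
side white [306 331  21   9 141] [316.1 335.1] [ 0.579 -0.425  0.03 ]
side white [323 344  12  12 117] [328.6 349.7] [ 0.597 -0.464  0.03 ]
```

View pics/c.png

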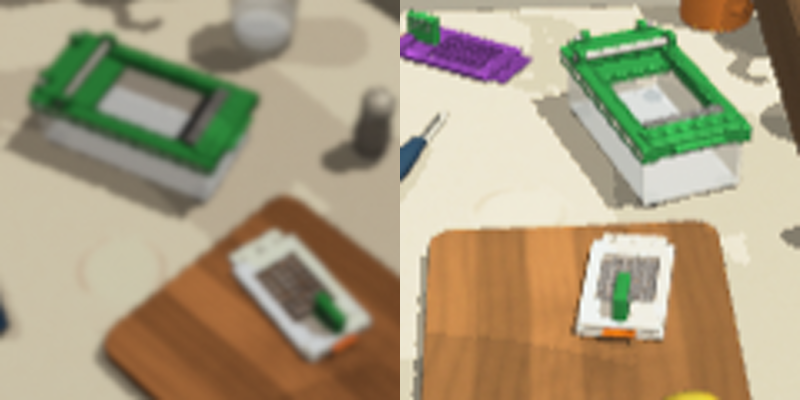

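The crop shows the white insert on the board. Its lip is at the far end (crop left (262,240), right (630,240)), and its fin and orange foot are at the near end. The chopper's steel rail is also at its far end, (85,65) / (625,48), with the grey catch at the near end. I'll bring the wrist camera over the chopper first.

The manual's scale: shifts go in shares of 500 mm and turns go in shares of 120 degrees. Converting my numbers, -361 mm is -0.722, -247 mm is -0.494, 1.1 rad is 0.5252.

Request:
{"fn": "carry_out", "kwargs": {
  "motion": [
    [[-0.722, -0.494, -0.018], [0, 0, 0.5252]],
    [[-0.722, -0.494, -0.018], [0, 0, 0.5252]],
    [[-0.722, -0.494, -0.018], [0, 0, 0.5252]],
    [[-0.722, -0.494, -0.018], [0, 0, 0.5252]],
    [[-0.722, -0.494, -0.018], [0, 0, 0.5252]],
    [[-0.722, -0.494, -0.018], [0, 0, 0.5252]],
    [[-0.722, -0.494, -0.018], [0, 0, 0.5252]],
    [[-0.722, -0.494, -0.018], [0, 0, 0.5252]],
    [[-0.722, -0.494, -0.018], [0, 0, 0.5252]],
    [[-0.722, -0.494, -0.018], [0, 0, 0.5252]],
    [[-0.722, -0.494, -0.018], [0, 0, 0.5252]]
  ]
}}

```text
time: 1.52
ee_pos: [0.4788, 0.2516, 0.2403]
tool_rot: [-2.091, -2.344, 0.0]
force: [0.5, -0.2, 0.4]
finger_gap: 0.0857
gripper_force: 0.0
```

Run:
```python
from h import *
import json
s=ctrl.observe();w=ctrl.grab_frame('wrist');np.save('w1.npy',w)
json.dump({k:np.array(s[k]).tolist() for k in('ee_pos','tool_rot')},open('w1.json','w'))
print(s['time'],s['ee_pos'],s['tool_rot'],s['q'],s['force'])
save('d.png',cv2.resize(w,(800,600),interpolation=cv2.INTER_CUBIC))
```

```text
1.525 [0.47884078 0.25158531 0.24026263] [-2.09133173e+00 -2.34415042e+00  1.78869032e-04] [4.27660206e-01 3.18559973e-01 1.83646517e+00 1.01238794e-04
 9.86729111e-01 3.13729300e-01] [ 0.46733545 -0.20095244  0.43731036]
```

View pics/d.png

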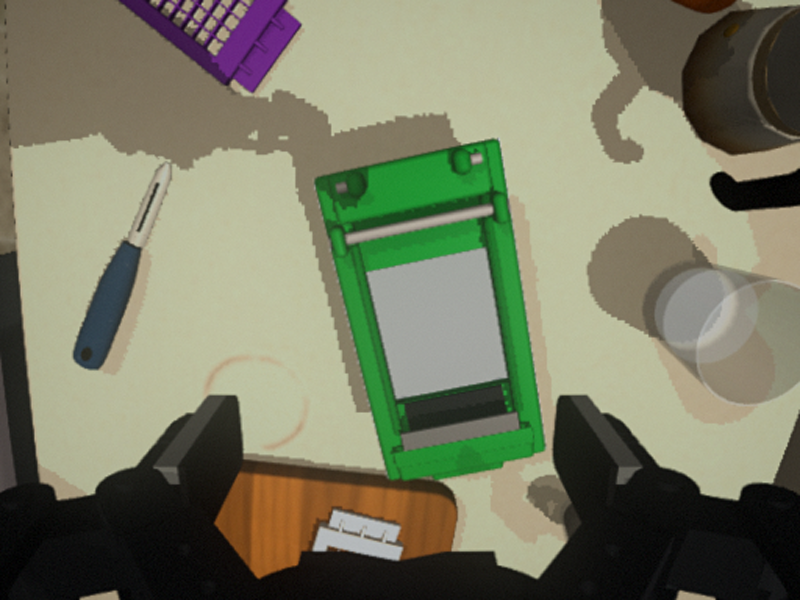

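The wrist view shows the chopper's frame with corners at (317,180), (498,140), (545,450) and (390,480). The rail runs from (347,240) to (493,210), the catch strip is near (460,435), the black pad is above it, and the insert's lip is at (355,530). Next I take two more wrist views for heights, then move over the insert.

To row units: -70 mm is -0.14, -62 mm is -0.124.

Request:
{"fn": "carry_out", "kwargs": {
  "motion": [
    [[-0.124, 0, 0], [0, 0, 0]],
    [[-0.14, 0, 0], [0, 0, 0]],
    [[-0.14, 0, 0], [0, 0, 0]]
  ]
}}

```text
time: 1.95
ee_pos: [0.4873, 0.1811, 0.2404]
tool_rot: [-2.095, -2.341, -0.0]
force: [0.6, 0.3, 0.0]
finger_gap: 0.0855
gripper_force: 0.0
```

```bash
cat >> h.py <<'E'
import json
def shot(n):
    s=ctrl.observe();w=ctrl.grab_frame('wrist');np.save(n+'.npy',w)
    s={k:np.array(s[k]).tolist() for k in('ee_pos','tool_rot','time','force','q')};json.dump(s,open(n+'.json','w'));return w,s
E
python3 - <<'E'
from h import *
w,s=shot('w2');print(s)
E
```

```text
{'ee_pos': [0.48733566874182305, 0.18106758389536926, 0.24042041644787412], 'tool_rot': [-2.0945720813206967, -2.3413938146067235, -0.0004815873653739766], 'time': 1.95, 'force': [0.5927830633872022, 0.29160155797468723, 0.01625212013053292], 'q': [0.29728628527958556, 0.2885150116515501, 1.881341682570104, 0.00023281177919975984, 0.9714939232899723, 0.18598754482716687]}
```

Request:
{"fn": "carry_out", "kwargs": {
  "motion": [
    [[-0.12, 0, 0], [0, 0, 0]],
    [[-0.24, 0, 0], [0, 0, 0]],
    [[-0.36, 0, 0], [0, 0, 0]],
    [[-0.36, 0, 0], [0, 0, 0]],
    [[-0.36, 0, 0], [0, 0, 0]]
  ]
}}

```text
time: 2.62
ee_pos: [0.5076, 0.003, 0.2402]
tool_rot: [-2.093, -2.342, -0.0]
force: [0.0, 0.9, -0.1]
finger_gap: 0.0852
gripper_force: 0.0
```

Run:
```python
from h import *
w,s=shot('w3');print(s)
w2=np.load('w2.npy')
save('e.png',np.hstack([cv2.resize(x,(400,300),interpolation=cv2.INTER_AREA) for x in(w2,w)]))
```

```text
{'ee_pos': [0.5075520374375977, 0.002997053090035751, 0.24020918285065437], 'tool_rot': [-2.0934606675279777, -2.341925010352937, -0.0002444634952146317], 'time': 2.625, 'force': [0.03845790500483316, 0.91121027749209, -0.07772883331400439], 'q': [-0.05409328639634834, 0.27151413697085713, 1.9070202278361699, 0.0004405157015662976, 0.9632609133094611, -0.16626512652863099]}
```

View pics/e.png

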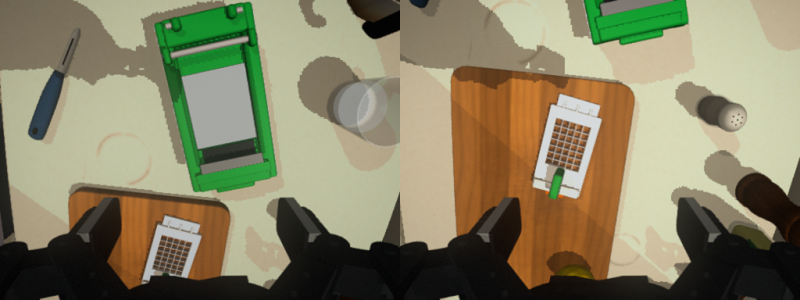

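Left half (w2): the chopper is at (215,100) with its rail at (210,45). Right half (w3): the insert has its lip at (578,100), its green fin at (557,183) and the foot end at (555,192). The lemon is below it at (575,272). Now I measure.

```bash
cat > m.py <<'E'
from h import *
np.set_printoptions(precision=4,suppress=True)
def load(n): return np.load(n+'.npy'),cam('wrist',json.load(open(n+'.json')))
def biggest(m):
    c=max(cv2.findContours(m,cv2.RETR_EXTERNAL,cv2.CHAIN_APPROX_NONE)[0],key=cv2.contourArea);return c
def comps(m,amin=30):
    k,l,st,ce=cv2.connectedComponentsWithStats(m);return [(l==i,st[i],ce[i]) for i in range(1,k) if st[i,4]>=amin]
def green(im): return cv2.inRange(cv2.cvtColor(im,cv2.COLOR_RGB2HSV),(45,110,30),(80,255,255))
E
python3 - <<'E'
from m import *
for n in('w1','w2'):
    im,c=load(n);g=green(im);ct=biggest(g)
    x,y,w,h=cv2.boundingRect(ct);print(n,'bbox',x,y,w,h)
    hull=cv2.convexHull(ct);print('quad',cv2.approxPolyDP(hull,6,True).reshape(-1,2).tolist())
    m=np.zeros(g.shape,np.uint8);cv2.fillPoly(m,[hull],255);m=cv2.erode(m,np.ones((3,3)))
    hs=cv2.cvtColor(im,cv2.COLOR_RGB2HSV)
    lo=cv2.inRange(hs,(0,0,60),(180,90,255))&m
    for mm,st,ce in comps(lo,40):
        pts=np.argwhere(mm)[:,::-1].astype(np.float32);r=cv2.minAreaRect(pts);print(st,ce.round(1),im[mm].mean(0).round(),np.round(cv2.boxPoints(r),1).tolist())
for n in('w3','w2'):
    im,c=load(n);hs=cv2.cvtColor(im,cv2.COLOR_RGB2HSV)
    m=cv2.inRange(hs,(0,0,120),(180,40,255))
    for mm,st,ce in comps(m,300):
        print(n,'white',st,ce.round(1))
    for mm,st,ce in comps(green(im),40): 
        pts=np.argwhere(mm)[:,::-1].astype(np.float32);print(n,'green',st,ce.round(1),np.round(cv2.boxPoints(cv2.minAreaRect(pts)),1).tolist())
im=load('w3')[0];im2=load('w2')[0]
A=cv2.resize(im[110:265,150:280],(400,477),interpolation=cv2.INTER_CUBIC)
im1=load('w1')[0]
B=cv2.resize(im1[80:315,190:360],(345,477),interpolation=cv2.INTER_CUBIC)
save('f.png',np.hstack([A,B]))
E
```

```text
w1 bbox 202 89 147 219
quad [[316, 89], [348, 285], [319, 299], [251, 307], [202, 115]]
[301  98   8   8  52] [304.4 101.1] [140. 140. 123.] [[301.0, 98.0], [308.0, 98.0], [308.0, 105.0], [301.0, 105.0]]
[215 116   8   8  49] [218.2 119.7] [91. 93. 79.] [[214.10000610351562, 117.19999694824219], [220.60000610351562, 115.5999984741211], [222.3000030517578, 122.19999694824219], [215.6999969482422, 123.80000305175781]]
[220 130  96  27 756] [268.1 142.8] [143. 140. 126.] [[219.5, 148.6999969482422], [314.6000061035156, 129.0], [316.20001220703125, 136.89999389648438], [221.1999969482422, 156.60000610351562]]
[ 234  158   92   99 6589] [280.6 206.8] [158. 162. 156.] [[233.3000030517578, 173.6999969482422], [311.20001220703125, 157.3000030517578], [328.79998779296875, 241.0], [250.89999389648438, 257.3999938964844]]
[256 263  77  26 890] [294.2 275.6] [112. 110.  99.] [[255.60000610351562, 276.3999938964844], [330.6000061035156, 262.5], [332.79998779296875, 274.3999938964844], [257.79998779296875, 288.3999938964844]]
w2 bbox 198 3 156 243
quad [[320, 3], [353, 224], [310, 240], [249, 245]
[... 1261 characters left out ...]
27.6] [[236.0, 0.0], [368.0, 0.0], [368.0, 57.0], [236.0, 57.0]]
w3 green [191 219  17  36 348] [198.7 237.7] [[189.10000610351562, 252.5], [198.39999389648438, 217.3000030517578], [208.89999389648438, 220.0], [199.60000610351562, 255.1999969482422]]
w2 white [218  47 100  27 674] [268.   59.6]
w2 white [ 233   81   95  110 7615] [281.  135.3]
w2 white [ 432   98   80   90 3485] [464.4 135.6]
w2 white [257 196  80  27 885] [297.5 209.1]
w2 white [ 182  276   76   84 2244] [222.7 309.9]
w2 green [  198     3   156   243 15574] [277.6 109.9] [[196.3000030517578, 27.700000762939453], [320.0, 0.20000000298023224], [370.3999938964844, 226.60000610351562], [246.60000610351562, 254.10000610351562]]
```

View pics/f.png

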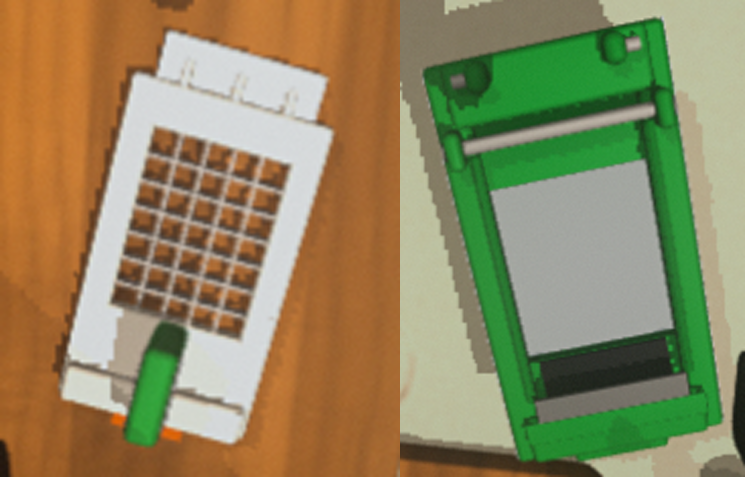

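The crop shows the insert lip-up: lip corners at crop (170,32) and (325,78), body front corners (135,72) and (330,128), heel corners (62,395) and (240,440), fin from (175,335) to (140,440), and orange foot nib at (145,430). On the chopper crop the rail runs from (463,148) to (655,108), and the catch's upper edge from (535,402) to (688,375).

```bash
cat > m2.py <<'E'
from m import *
def rect(mm):
    return cv2.boxPoints(cv2.minAreaRect(np.argwhere(mm)[:,::-1].astype(np.float32)))
def chop(n):
    im,c=load(n);g=green(im);hull=cv2.convexHull(biggest(g))
    m=np.zeros(g.shape,np.uint8);cv2.fillPoly(m,[hull],255);m=cv2.erode(m,np.ones((3,3)))
    lo=cv2.inRange(cv2.cvtColor(im,cv2.COLOR_RGB2HSV),(0,0,60),(180,90,255))&m
    cs=[k for k in comps(lo,500)];cs.sort(key=lambda k:k[2][1])
    r=rect(cs[0][0]);t=rect(cs[2][0])
    # boxes: order by x then y
    f=lambda b:(sorted(sorted(b.tolist())[:2],key=lambda p:p[1]),sorted(sorted(b.tolist())[2:],key=lambda p:p[1]))
    (a,b),(d,e)=f(r);(ta,tb),(td,te)=f(t)
    mid=lambda p,q:[(p[0]+q[0])/2,(p[1]+q[1])/2]
    return c,[mid(a,b),mid(d,e),ta,td,tb,te]
def pose():
    c1,p1=chop('w1');c2,p2=chop('w2');return c1,p1,c2,p2
E
python3 - <<'E'
from m2 import *
c1,p1,c2,p2=pose()
T=tri(c1,p1,c2,p2);print('rail L,R; catch inner L,R; outer L,R\n',T)
for c,p in((c1,p1),(c2,p2)):
    r=plane(c,p[:2],.0745);k=plane(c,p[2:4],.075)
    rm,km=r.mean(0),k.mean(0);d=rm-km;yr=r[0]-r[1]
    print('rail',r[:,:2].tolist(),'mid',rm,'catch mid',km,'dist',np.linalg.norm(d[:2]),'az',np.arctan2(d[1],d[0]),'az from rail',np.arctan2(-yr[0],yr[1])+np.pi if 0 else np.arctan2(yr[1],yr[0])-np.pi/2, 'az catch',np.arctan2(*(k[0]-k[1])[1::-1])-np.pi/2)
# insert
for n in('w3','w2'):
    im,c=load(n);hs=cv2.cvtColor(im,cv2.COLOR_RGB2HSV)
    m=cv2.inRange(hs,(0,0,110),(180,60,255))
    for mm,st,ce in comps(m,1500):
        if abs(ce[0]-220)<8 and 150<ce[1]<330:
            ct=biggest(mm.astype(np.uint8));a=cv2.approxPolyDP(cv2.convexHull(ct),2.5,True).reshape(-1,2);a2=cv2.approxPolyDP(ct,2.5,True).reshape(-1,2)
            print(n,'hull',a.tolist(),'poly',a2.tolist());print(plane(c,a2,.028)[:,:2])
    if n=='w3':
        g=[k for k in comps(green(im),100) if 150<k[2][1]<280][0];b=rect(g[0]);print('fin',b.tolist(),plane(c,b,.06))
E
```

```text
rail L,R; catch inner L,R; outer L,R
 [[0.4451 0.2708 0.0769 0.0001]
 [0.5281 0.2981 0.0758 0.0001]
 [0.4914 0.1483 0.0744 0.    ]
 [0.5646 0.1726 0.0749 0.0001]
 [0.4951 0.1366 0.0775 0.0001]
 [0.5684 0.1611 0.0779 0.    ]]
rail [[0.4448090760395911, 0.2703454102307855], [0.5282844347310148, 0.29801540820304284]] mid [0.4865 0.2842 0.0745] catch mid [0.528  0.1607 0.075 ] dist 0.1302962675482549 az 1.8944970410115778 az from rail -4.392311820126632 az catch -4.395079963964871
rail [[0.4448600601583933, 0.2709126190343257], [0.5283933771374999, 0.2983212196703088]] mid [0.4866 0.2846 0.0745] catch mid [0.5279 0.1606 0.075 ] dist 0.13073752105965417 az 1.89204941238188 az from rail -4.395341538260384 az catch -4.393254660494037
w3 hull [[205, 120], [255, 135], [256, 159], [229, 249], [225, 253], [170, 238], [193, 134]] poly [[205, 120], [201, 133], [193, 134], [170, 238], [191, 244], [192, 233], [204, 207], [228, 212], [229, 217], [223, 219], [220, 214], [218, 217], [205, 214], [211, 218], [203, 247], [225, 253], [229, 249], [257, 152], [252, 149], [255, 135]]
[[ 0.4511  0.0461]
 [ 0.
[... 1046 characters left out ...]
 [218, 350], [218, 345], [215, 349], [239, 355], [257, 304], [251, 299]]
[[ 0.5023  0.0389]
 [ 0.4506  0.0477]
 [ 0.4482  0.0313]
 [ 0.4401  0.0289]
 [ 0.4209 -0.0858]
 [ 0.4298 -0.0813]
 [ 0.4232 -0.0789]
 [ 0.4323 -0.0777]
 [ 0.4356 -0.066 ]
 [ 0.4521 -0.0639]
 [ 0.4568 -0.057 ]
 [ 0.4361 -0.0518]
 [ 0.4427 -0.034 ]
 [ 0.4398 -0.0283]
 [ 0.4483  0.0133]
 [ 0.4668  0.0085]
 [ 0.4636 -0.0121]
 [ 0.4679  0.01  ]
 [ 0.4953  0.0032]
 [ 0.49   -0.0046]
 [ 0.4941 -0.0085]
 [ 0.4852 -0.0599]
 [ 0.4746 -0.0564]
 [ 0.4858  0.0007]
 [ 0.48   -0.0029]
 [ 0.4842 -0.0082]
 [ 0.4758 -0.0547]
 [ 0.4672 -0.0589]
 [ 0.4666 -0.0511]
 [ 0.4632 -0.0578]
 [ 0.4945 -0.0636]
 [ 0.5087  0.0147]
 [ 0.5007  0.0208]]
```

The chopper measures well: rail to catch comes out at 130.4 mm against 130.5 nominal. The seat is at about (0.5085, 0.2190) with azimuth 1.8915. The fin top is at about (0.457, −0.072) with azimuth 1.40. I hover over the fin and check.

To row units: 120 mm is 0.24, 80 mm is 0.16, 0.283 rad is 0.1351.

Request:
{"fn": "carry_out", "kwargs": {
  "motion": [
    [[-0.07, -0.058, 0.08], [0, 0, 0.0668]],
    [[-0.136, -0.116, 0.16], [0, 0, 0.1351]],
    [[-0.136, -0.116, 0.24], [0, 0, 0.1351]],
    [[-0.136, -0.116, 0.24], [0, 0, 0.1351]],
    [[-0.136, -0.116, 0.24], [0, 0, 0.1351]]
  ],
  "grip": 50
}}

```text
time: 3.3
ee_pos: [0.4584, -0.0709, 0.1213]
tool_rot: [2.4, 2.026, 0.001]
force: [-0.4, -0.3, 1.0]
finger_gap: 0.0502
gripper_force: 0.0
```

Run:
```python
from m2 import *
w,s=shot('w4');print(s)
c=cam('wrist',s);T=R.from_rotvec(s['tool_rot']).as_matrix()
for mm,st,ce in comps(green(w),100):
    b=rect(mm);print(st,ce,b.round(1).tolist());
    P=plane(c,b,.06);print(P,'tool',((P-s['ee_pos'])@T*1000).round(1).tolist())
print('lemon',plane(cam('side'),[[267.5,269]],.05),'garlic',plane(cam('side'),[[210,280]],.045))
save('g.png',w)
```

```text
{'ee_pos': [0.45839119140230633, -0.07093810894299736, 0.12132566986390317], 'tool_rot': [2.4003901774854377, 2.0257964014510494, 0.0008586372487133254], 'time': 3.3, 'force': [-0.4252715412454422, -0.3076222601894805, 1.0298233779979045], 'q': [-0.21895511755205585, 0.3864860465022389, 2.120295082894752, 0.00010266246987096992, 0.633989001786328, -0.05017765539933287]}
[246 188  17  53 875] [253.9886 214.1829] [[246.0, 188.0], [262.0, 188.0], [262.0, 240.0], [246.0, 240.0]]
[[ 0.4557 -0.0538  0.06  ]
 [ 0.4655 -0.0555  0.06  ]
 [ 0.4598 -0.0901  0.06  ]
 [ 0.4495 -0.0883  0.06  ]] tool [[16.4, -5.6, 61.3], [16.4, 4.3, 61.3], [-18.6, 4.6, 61.3], [-18.6, -5.9, 61.3]]
lemon [[ 0.4964 -0.2361  0.05  ]] garlic [[ 0.3599 -0.2582  0.045 ]]
```

View pics/g.png

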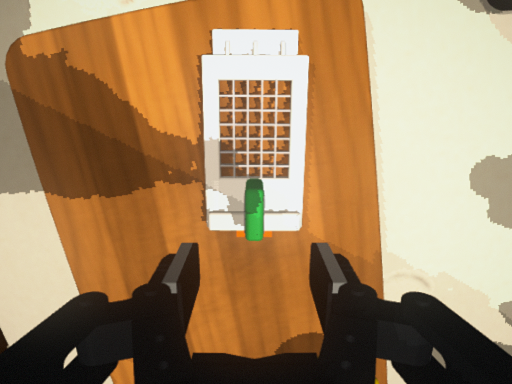

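Picture g: the insert is upright in view, with its fin from (254,180) to (254,240), centred between the fingers, and its lip at (255,40). I triangulate the heights, then descend.

Run:
```python
from m2 import *
c3=load('w3')[1];c4=load('w4')[1]
im=load('w4')[0];m=cv2.inRange(cv2.cvtColor(im,cv2.COLOR_RGB2HSV),(0,0,110),(180,60,255))
for mm,st,ce in comps(m,1500):
    if 200<ce[0]<300: print(st,cv2.approxPolyDP(biggest(mm.astype(np.uint8)),2.5,True).reshape(-1,2).tolist()[:6])
print(tri(c3,[[194.4,253.8],[205,120],[255,135]],c4,[[254,240],[212.5,29],[298,30]]))
```

```text
[  202    29   107   202 13843] [[213, 29], [213, 54], [202, 55], [208, 226], [210, 229], [244, 229]]
[[ 0.455  -0.0874  0.0642  0.    ]
 [ 0.4509  0.046   0.0286  0.0007]
 [ 0.5042  0.0363  0.0294  0.0008]]
```

To row units: 82 mm is 0.164, 70 mm is 0.14.

Request:
{"fn": "carry_out", "kwargs": {
  "motion": [
    [[0, 0, 0.08], [0, 0, 0]],
    [[0, 0, 0.14], [0, 0, 0]],
    [[0, 0, 0.164], [0, 0, 0]],
    [[0, 0, 0.164], [0, 0, 0]],
    [[0, 0, 0.164], [0, 0, 0]]
  ]
}}

```text
time: 3.98
ee_pos: [0.4583, -0.072, 0.0394]
tool_rot: [2.402, 2.023, 0.002]
force: [0.4, -0.9, 0.6]
finger_gap: 0.05
gripper_force: 0.0
```

Request:
{"fn": "carry_out", "kwargs": {
  "motion": [
    [[0, 0, 0], [0, 0, 0]],
    [[0, 0, 0], [0, 0, 0]],
    [[0, 0, 0], [0, 0, 0]],
    [[0, 0, 0], [0, 0, 0]],
    [[0, 0, 0], [0, 0, 0]],
    [[0, 0, 0], [0, 0, 0]]
  ],
  "grip": 5,
  "force": 60
}}

```text
time: 4.72
ee_pos: [0.4578, -0.072, 0.039]
tool_rot: [2.403, 2.023, 0.001]
force: [-2.1, 0.5, 14.2]
finger_gap: 0.0108
gripper_force: 59.3
```

Request:
{"fn": "carry_out", "kwargs": {
  "motion": [
    [[0, 0, -0.04], [0, 0, 0]],
    [[0, 0, -0.12], [0, 0, 0]],
    [[0, 0, -0.22], [0, 0, 0]],
    [[0, 0, -0.22], [0, 0, 0]],
    [[0, 0, -0.22], [0, 0, 0]]
  ]
}}

```text
time: 5.35
ee_pos: [0.4572, -0.0719, 0.1482]
tool_rot: [2.403, 2.023, 0.0]
force: [-0.4, -0.0, -1.7]
finger_gap: 0.0108
gripper_force: 59.2
```

Run:
```python
from m2 import *
w,s=shot('w5');print(s)
c=cam('wrist',s);T=R.from_rotvec(s['tool_rot']).as_matrix()
m=cv2.inRange(cv2.cvtColor(w,cv2.COLOR_RGB2HSV),(0,0,110),(180,60,255))
for mm,st,ce in comps(m,1500):
    if 200<ce[0]<300:
        a=cv2.approxPolyDP(biggest(mm.astype(np.uint8)),2.5,True).reshape(-1,2);print(st,a.tolist())
        # lip corners at tool z=13 (top of lip if bottom at 17)
        o=c[2][:3,3];
        for zt in(13,9):
            oo,r=rays(c,a);ot=(oo-s['ee_pos'])@T;rt=r@T;P=ot+rt*((zt/1000-ot[2])/rt[:,2])[:,None];print(zt,(P*1000).round(1).tolist())
```

```text
{'ee_pos': [0.45715015281901417, -0.07189624027324105, 0.14818304332472745], 'tool_rot': [2.4029747237321386, 2.0234736970008536, 0.00013573254530770322], 'time': 5.35, 'force': [-0.3652796621975726, -0.02664723939923952, -1.7064385496787822], 'q': [-0.22150297228567614, 0.3400131091063511, 2.098801756510205, -2.323350670450625e-05, 0.7026151169243156, -0.05043376614440037]}
[   26     0   312   291 30816] [[26, 0], [32, 3], [28, 10], [31, 6], [36, 13], [36, 22], [31, 24], [35, 29], [29, 34], [31, 53], [48, 38], [138, 19], [143, 13], [149, 16], [188, 9], [189, 27], [171, 30], [188, 287], [194, 290], [203, 278], [206, 265], [196, 262], [207, 262], [213, 251], [225, 249], [228, 239], [238, 239], [245, 216], [261, 215], [267, 221], [269, 238], [280, 239], [283, 249], [298, 254], [306, 280], [314, 290], [320, 288], [326, 239], [337, 30], [320, 27], [321, 0], [151, 0], [144, 9], [140, 6], [147, 0]]
13 [[113.7, -99.6, 13.0], [112.3, -96.9, 13.0], [109.5, -99.2, 13.0], [111.1, -97.6, 13.0], [108.1, -95.6, 13.0], [104.4, -96.0, 13.0], [103.7, -98.5, 13.0], [101.5, -96.9, 13.0], [99.6, -100.0
[... 963 characters left out ...]
6, 9.0], [96.8, -89.0, 9.0], [103.1, -48.9, 9.0], [105.4, -46.7, 9.0], [104.2, -44.2, 9.0], [106.6, -27.8, 9.0], [99.6, -27.7, 9.0], [98.5, -35.3, 9.0], [-22.1, -34.3, 9.0], [-23.8, -31.3, 9.0], [-16.9, -26.3, 9.0], [-9.5, -24.5, 9.0], [-7.9, -29.4, 9.0], [-7.9, -23.9, 9.0], [-1.9, -20.7, 9.0], [-0.8, -14.8, 9.0], [4.6, -13.2, 9.0], [4.6, -8.3, 9.0], [16.4, -4.8, 9.0], [16.9, 2.8, 9.0], [13.9, 5.7, 9.0], [5.1, 6.7, 9.0], [4.6, 12.1, 9.0], [-0.7, 13.7, 9.0], [-3.4, 21.2, 9.0], [-17.9, 25.8, 9.0], [-23.8, 30.2, 9.0], [-22.6, 33.2, 9.0], [4.6, 34.5, 9.0], [98.5, 34.1, 9.0], [99.6, 26.9, 9.0], [110.0, 26.9, 9.0], [110.3, -43.0, 9.0], [106.9, -46.2, 9.0], [108.1, -47.8, 9.0], [110.4, -44.7, 9.0]]
```

Held square in the grip: the front edge is at tool x 98.5 on both sides, y offset −0.6 mm, weight about 1.7 N. Now I work out the moves to the pre-hook pose.

```bash
cat > goal.py <<'E'
import sys;from h import *
np.set_printoptions(precision=3,suppress=True)
SEAT=np.array([.5085,.2190,.062]);AZ=1.8915
OFF=np.array([39.,-.6,17.])/1000   # insert origin in tool frame
C=np.array([[np.cos(AZ),-np.sin(AZ),0],[np.sin(AZ),np.cos(AZ),0],[0,0,1]])
FLIP=np.diag([1.,-1,-1])  # tool axes in insert axes
def cur():
    s=ctrl.observe();Rt=R.from_rotvec(s['tool_rot']).as_matrix();p=np.array(s['ee_pos'])
    Ri=C.T@Rt@FLIP;o=C.T@(p+Rt@OFF-SEAT)
    lip=o+Ri@[.076,0,0];heel=o+Ri@[-.06,0,0]
    print('t',round(s['time'],2),'pitch',np.arcsin(-Ri[2,0]).round(4),'yaw',np.arctan2(Ri[1,0],Ri[0,0]).round(4),'roll',np.arctan2(Ri[2,1],Ri[2,2]).round(4),'lip',lip*1000,'heel',heel*1000,'F(chop)',C.T@np.array(s['force']),'q',np.array(s['q']))
    return p,Rt
def goal(theta,lipX,lipZ,y=0.):
    """lip tip rel. seat (chopper axes, mm), nose-down theta -> shift/turn in current tool axes"""
    p,Rt=cur();Ri=R.from_euler('y',theta).as_matrix()
    Rg=C@Ri@FLIP.T
    o=np.array([lipX,y,lipZ])/1000-Ri@[.076,0,0]
    pg=SEAT+C@o-Rg@OFF
    print('goal',theta,lipX,lipZ,'shift',(Rt.T@(pg-p)*1000).round(1),'turn',R.from_matrix(Rt.T@Rg).as_rotvec().round(3))
E
python3 -c "
from goal import *
goal(.3,45,48);goal(.3,55,3)"
```

```text
t 5.4 pitch -0.0 yaw -0.4917 roll 0.0011 lip [-157.984   87.019   68.636] heel [-277.869  151.232   68.629] F(chop) [-0.532  0.396 -1.672] q [-0.221  0.341  2.099 -0.     0.703 -0.05 ]
goal 0.3 45 48 shift [242.9  30.3 -12.6] turn [-0.075 -0.294 -0.488]
t 5.4 pitch -0.0 yaw -0.4917 roll 0.0011 lip [-157.984   87.019   68.636] heel [-277.869  151.232   68.629] F(chop) [-0.532  0.396 -1.672] q [-0.221  0.341  2.099 -0.     0.703 -0.05 ]
goal 0.3 55 3 shift [251.7  25.6  32.4] turn [-0.075 -0.294 -0.488]
```

To row units: 243 mm is 0.486, 130 mm is 0.26, -0.488 rad is -0.233.

Request:
{"fn": "carry_out", "kwargs": {
  "motion": [
    [[0.06, 0.008, -0.04], [-0.0048, -0.0191, -0.0286]],
    [[0.16, 0.02, -0.05], [-0.0119, -0.0477, -0.0812]],
    [[0.26, 0.032, -0.05], [-0.0191, -0.0764, -0.1289]],
    [[0.36, 0.044, -0.05], [-0.0263, -0.105, -0.1767]],
    [[0.44, 0.054, -0.04], [-0.0325, -0.1265, -0.2101]],
    [[0.486, 0.06, -0.026], [-0.0358, -0.1404, -0.233]],
    [[0.486, 0.06, -0.026], [-0.0358, -0.1404, -0.233]],
    [[0.486, 0.06, -0.026], [-0.0358, -0.1404, -0.233]],
    [[0.486, 0.06, -0.026], [-0.0358, -0.1404, -0.233]]
  ]
}}

```text
time: 6.52
ee_pos: [0.528, 0.1614, 0.1611]
tool_rot: [1.691, 2.34, -0.255]
force: [-0.1, -0.5, -1.5]
finger_gap: 0.0106
gripper_force: 59.2
```

Run:
```python
from goal import *
goal(.3,55,15)
w,s=shot('w6');b=ctrl.grab_frame('side')
save('h.png',np.hstack([cv2.resize(w[:,64:448],(400,400)),cv2.resize(b[80:240,170:330],(400,400),interpolation=cv2.INTER_CUBIC)]))
```

```text
t 6.53 pitch 0.3003 yaw -0.0015 roll -0.0004 lip [43.987  0.076 48.822] heel [-85.927   0.265  89.048] F(chop) [-0.467  0.225 -1.527] q [ 0.44   0.462  1.888 -0.395  0.868  0.389]
goal 0.3 55 15 shift [20.5  0.2 29.1] turn [-0.     0.    -0.001]
```

View pics/h.png

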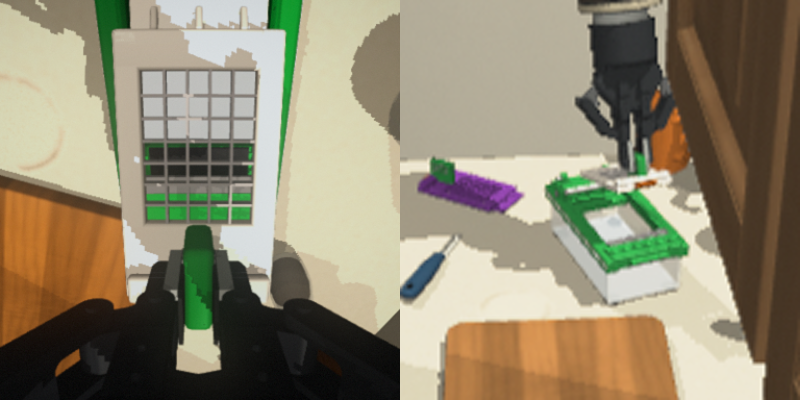

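Left half of picture h: the insert is held square over the well, with frame sides visible at x≈105 and 290. Right half: the lip end is up at the rail side and the tool is tilted as intended. Next I lower it in front of the rail.

To row units: 29 mm is 0.058, 20 mm is 0.04.

Request:
{"fn": "carry_out", "kwargs": {
  "motion": [
    [[0.014, 0, 0.02], [0, 0, 0]],
    [[0.028, 0, 0.04], [0, 0, 0]],
    [[0.04, 0, 0.058], [0, 0, 0]],
    [[0.04, 0, 0.058], [0, 0, 0]],
    [[0.04, 0, 0.058], [0, 0, 0]]
  ]
}}

```text
time: 7.25
ee_pos: [0.5251, 0.1725, 0.1277]
tool_rot: [1.689, 2.341, -0.254]
force: [0.7, 0.7, -0.0]
finger_gap: 0.0106
gripper_force: 59.2
```

```bash
python3 -c "
from goal import *
goal(.3,55,5);goal(.3,55,1)"
```

```text
t 7.25 pitch 0.3004 yaw 0.0001 roll -0.0011 lip [55.473 -0.491 15.385] heel [-74.435  -0.503  55.631] F(chop) [ 0.411 -0.917 -0.042] q [ 0.46   0.512  1.908 -0.417  0.809  0.443]
goal 0.3 55 5 shift [ 2.6 -0.5 10.1] turn [0.001 0.    0.   ]
t 7.25 pitch 0.3004 yaw 0.0001 roll -0.0011 lip [55.473 -0.491 15.385] heel [-74.435  -0.503  55.631] F(chop) [ 0.411 -0.917 -0.042] q [ 0.46   0.512  1.908 -0.417  0.809  0.443]
goal 0.3 55 1 shift [ 3.8 -0.5 13.9] turn [0.001 0.    0.   ]
```

To row units: 12 mm is 0.024, 2.6 mm is 0.0052.

Request:
{"fn": "carry_out", "kwargs": {
  "motion": [
    [[0.0026, -0.0006, 0.01], [0, 0, 0]],
    [[0.0052, -0.001, 0.02], [0, 0, 0]],
    [[0.0064, -0.001, 0.024], [0, 0, 0]],
    [[0.0064, -0.001, 0.024], [0, 0, 0]],
    [[0.0064, -0.001, 0.024], [0, 0, 0]]
  ]
}}

```text
time: 7.88
ee_pos: [0.5248, 0.1718, 0.1153]
tool_rot: [1.689, 2.341, -0.254]
force: [0.4, 0.3, -0.5]
finger_gap: 0.0106
gripper_force: 59.2
```

```bash
python3 -c "
from goal import *
goal(.3,55,0)"
```

```text
t 7.88 pitch 0.3004 yaw -0.0002 roll -0.0014 lip [54.919 -0.053  3.082] heel [-74.992  -0.022  43.32 ] F(chop) [ 0.161 -0.509 -0.499] q [ 0.459  0.529  1.917 -0.428  0.784  0.458]
goal 0.3 55 0 shift [ 1. -0.  3.] turn [ 0.001  0.    -0.   ]
```

To row units: 2 mm is 0.004, 1 mm is 0.002.

Request:
{"fn": "carry_out", "kwargs": {
  "motion": [
    [[0.0006, 0, 0.002], [0, 0, 0]],
    [[0.0012, 0, 0.004], [0, 0, 0]],
    [[0.0012, 0, 0.004], [0, 0, 0]],
    [[0.0012, 0, 0.004], [0, 0, 0]]
  ]
}}

```text
time: 8.38
ee_pos: [0.5247, 0.1718, 0.1132]
tool_rot: [1.689, 2.341, -0.254]
force: [0.4, -0.4, -1.3]
finger_gap: 0.0107
gripper_force: 59.2
```

To row units: 1.5 mm is 0.003, 1 mm is 0.002.

Request:
{"fn": "carry_out", "kwargs": {
  "motion": [
    [[0.0006, 0, 0.002], [0, 0, 0]],
    [[0.0012, 0, 0.003], [0, 0, 0]],
    [[0.0012, 0, 0.003], [0, 0, 0]]
  ]
}}

```text
time: 8.75
ee_pos: [0.5249, 0.1718, 0.1118]
tool_rot: [1.689, 2.34, -0.254]
force: [-0.0, -2.8, 5.4]
finger_gap: 0.0105
gripper_force: 59.9
```

To row units: 14.1 mm is 0.0282, 7.5 mm is 0.015.

Request:
{"fn": "carry_out", "kwargs": {
  "motion": [
    [[-0.0004, 0, -0.0014], [0, 0, 0]],
    [[0.0072, 0, -0.0038], [0, 0, 0]],
    [[0.015, 0, -0.0062], [0, 0, 0]],
    [[0.0226, 0, -0.0086], [0, 0, 0]],
    [[0.0282, 0, -0.0102], [0, 0, 0]],
    [[0.0282, 0, -0.0102], [0, 0, 0]]
  ]
}}

```text
time: 9.5
ee_pos: [0.5199, 0.1865, 0.1122]
tool_rot: [1.689, 2.341, -0.254]
force: [-1.0, 1.8, 0.7]
finger_gap: 0.0104
gripper_force: 59.6
```

```bash
python3 -c "
from goal import *
goal(.3,75,0)"
```

```text
t 9.5 pitch 0.3001 yaw 0.0001 roll -0.0013 lip [70.452  0.042 -0.038] heel [-59.469   0.025  40.168] F(chop) [2.048 0.415 0.681] q [ 0.487  0.537  1.912 -0.424  0.788  0.481]
goal 0.3 75 0 shift [ 4.3  0.1 -1.4] turn [0.001 0.    0.   ]
```

To row units: 4.8 mm is 0.0096, 4 mm is 0.008.

Request:
{"fn": "carry_out", "kwargs": {
  "motion": [
    [[0.004, 0, -0.0012], [0, 0, 0]],
    [[0.008, 0, -0.0024], [0, 0, 0]],
    [[0.0096, 0, -0.003], [0, 0, 0]],
    [[0.0096, 0, -0.003], [0, 0, 0]]
  ]
}}

```text
time: 10.0
ee_pos: [0.5184, 0.191, 0.1122]
tool_rot: [1.689, 2.341, -0.254]
force: [0.8, -0.7, 1.0]
finger_gap: 0.0109
gripper_force: 59.6
```

To row units: 1.4 mm is 0.0028, 0.7 mm is 0.0014.

Request:
{"fn": "carry_out", "kwargs": {
  "motion": [
    [[0.0014, 0, -0.0004], [0, 0, 0]],
    [[0.0028, 0, -0.0008], [0, 0, 0]],
    [[0.0028, 0, -0.0008], [0, 0, 0]]
  ]
}}

```text
time: 10.38
ee_pos: [0.5182, 0.1915, 0.1126]
tool_rot: [1.688, 2.34, -0.256]
force: [3.8, -9.2, 5.9]
finger_gap: 0.0108
gripper_force: 59.8
```

```bash
python3 -c "
from goal import *
goal(.3,76.5,0)"
```

```text
t 10.38 pitch 0.3017 yaw 0.0 roll -0.001 lip [75.573  0.023  0.17 ] heel [-54.285   0.022  40.58 ] F(chop) [-9.883 -0.682  5.886] q [ 0.497  0.538  1.909 -0.423  0.794  0.489]
goal 0.3 76.5 0 shift [0.9 0.  0.1] turn [0.001 0.002 0.   ]
```

Lip is hooked under the rail. It touches the stop wall at an estimated 75.6 mm; the top edge leads by 1.2 mm, so my x estimate is about 0.75 mm low. Now I back off slightly and rock down.

```bash
python3 -c "
from goal import *
goal(.3,75.2,.2);goal(.25,75.3,.1);goal(.2,75.4,.1);goal(.15,75.5,.1);goal(.12,75.5,.1)"|grep goal
```

```text
goal 0.3 75.2 0.2 shift [-0.4  0.   0.3] turn [0.001 0.002 0.   ]
goal 0.25 75.3 0.1 shift [-1.   0.   6.1] turn [0.001 0.052 0.   ]
goal 0.2 75.4 0.1 shift [-1.3  0.  11.9] turn [0.001 0.102 0.   ]
goal 0.15 75.5 0.1 shift [-1.3  0.  17.7] turn [0.001 0.152 0.   ]
goal 0.12 75.5 0.1 shift [-1.2  0.  21.1] turn [0.001 0.182 0.   ]
```

To row units: 11.9 mm is 0.0238, 6 mm is 0.012, 0.002 rad is 0.001.

Request:
{"fn": "carry_out", "kwargs": {
  "motion": [
    [[-0.0022, 0, 0.0006], [0, 0.001, 0]],
    [[-0.0032, 0, 0.012], [0, 0.0239, 0]],
    [[-0.0038, 0, 0.0238], [0, 0.0477, 0]],
    [[-0.0038, 0, 0.0238], [0, 0.0477, 0]],
    [[-0.0038, 0, 0.0238], [0, 0.0477, 0]]
  ]
}}

```text
time: 11.0
ee_pos: [0.5197, 0.1872, 0.1016]
tool_rot: [1.74, 2.411, -0.174]
force: [1.0, -3.0, 2.8]
finger_gap: 0.0106
gripper_force: 59.6
```

```bash
python3 -c "
from goal import *
goal(.2,75.5,.1);goal(.15,75.6,.1);goal(.12,75.6,.1)"
```

```text
t 11.0 pitch 0.2012 yaw -0.0003 roll -0.0012 lip [75.572 -0.044 -0.076] heel [-57.683  -0.008  27.109] F(chop) [-3.175  0.038  2.78 ] q [ 0.425  0.533  1.928 -0.305  0.725  0.338]
goal 0.2 75.5 0.1 shift [-0.1  0.  -0. ] turn [ 0.001  0.001 -0.   ]
t 11.0 pitch 0.2012 yaw -0.0003 roll -0.0012 lip [75.572 -0.044 -0.076] heel [-57.683  -0.008  27.109] F(chop) [-3.175  0.038  2.78 ] q [ 0.425  0.533  1.928 -0.305  0.725  0.338]
goal 0.15 75.6 0.1 shift [-0.7  0.   5.7] turn [ 0.001  0.051 -0.   ]
t 11.0 pitch 0.2012 yaw -0.0003 roll -0.0012 lip [75.572 -0.044 -0.076] heel [-57.683  -0.008  27.109] F(chop) [-3.175  0.038  2.78 ] q [ 0.425  0.533  1.928 -0.305  0.725  0.338]
goal 0.12 75.6 0.1 shift [-1.  -0.   9.2] turn [ 0.001  0.081 -0.   ]
```

To row units: 9.1 mm is 0.0182, 5.7 mm is 0.0114, 0.081 rad is 0.0387.

Request:
{"fn": "carry_out", "kwargs": {
  "motion": [
    [[-0.0008, 0, 0.006], [0, 0.0124, 0]],
    [[-0.0016, 0, 0.0114], [0, 0.0244, 0]],
    [[-0.0022, 0, 0.0182], [0, 0.0387, 0]],
    [[-0.0022, 0, 0.0182], [0, 0.0387, 0]]
  ]
}}

```text
time: 11.5
ee_pos: [0.5204, 0.1845, 0.0927]
tool_rot: [1.78, 2.467, -0.106]
force: [0.2, -0.4, 1.2]
finger_gap: 0.0105
gripper_force: 59.4
```

```bash
python3 -c "
from goal import *
goal(.1,75.6,.1);goal(.08,75.6,.1);goal(.06,75.6,.1);goal(.04,75.6,0)"|awk 'NR==1||/goal/'
```

```text
t 11.5 pitch 0.1198 yaw -0.0003 roll -0.0009 lip [75.668  0.113  0.039] heel [-59.358   0.154  16.29 ] F(chop) [-0.473 -0.028  1.155] q [ 0.366  0.534  1.94  -0.191  0.681  0.195]
goal 0.1 75.6 0.1 shift [-0.4  0.2  2.2] turn [ 0.001  0.02  -0.   ]
goal 0.08 75.6 0.1 shift [-0.7  0.2  4.5] turn [ 0.001  0.04  -0.   ]
goal 0.06 75.6 0.1 shift [-0.9  0.2  6.8] turn [ 0.001  0.06  -0.   ]
goal 0.04 75.6 0 shift [-1.1  0.2  9.3] turn [ 0.001  0.08  -0.   ]
```

To row units: 4.5 mm is 0.009, 2.2 mm is 0.0044, 0.04 rad is 0.0191.

Request:
{"fn": "carry_out", "kwargs": {
  "motion": [
    [[-0.0006, 0, 0.0044], [0, 0.0095, 0]],
    [[-0.0012, 0, 0.009], [0, 0.0191, 0]],
    [[-0.0012, 0, 0.009], [0, 0.0191, 0]]
  ]
}}

```text
time: 11.88
ee_pos: [0.5208, 0.1834, 0.0882]
tool_rot: [1.8, 2.494, -0.07]
force: [-0.6, 0.2, 0.2]
finger_gap: 0.0108
gripper_force: 59.3
```

To row units: 2.3 mm is 0.0046, 1.1 mm is 0.0022, 0.02 rad is 0.0095.

Request:
{"fn": "carry_out", "kwargs": {
  "motion": [
    [[-0.0002, 0, 0.0022], [0, 0.0048, 0]],
    [[-0.0004, 0, 0.0046], [0, 0.0095, 0]],
    [[-0.0004, 0, 0.0046], [0, 0.0095, 0]]
  ]
}}

```text
time: 12.25
ee_pos: [0.5211, 0.1832, 0.0861]
tool_rot: [1.81, 2.508, -0.052]
force: [-1.4, 3.0, 1.7]
finger_gap: 0.0111
gripper_force: 59.8
```

```bash
python3 -c "
from goal import *
goal(.04,75.6,0);goal(.02,75.6,0)"|awk 'NR==1||/goal/'
```

```text
t 12.25 pitch 0.059 yaw -0.0002 roll -0.0015 lip [75.832 -0.154  0.389] heel [-59.932  -0.133   8.406] F(chop) [3.278 0.408 1.669] q [ 0.323  0.539  1.947 -0.097  0.656  0.079]
goal 0.04 75.6 0 shift [-0.5 -0.1  2.6] turn [ 0.001  0.019 -0.   ]
goal 0.02 75.6 0 shift [-0.8 -0.1  4.9] turn [ 0.001  0.039 -0.   ]
```

The foot is starting to ride on the catch (Fx +3 N). I continue in small steps.

To row units: 2.4 mm is 0.0048, 1.2 mm is 0.0024, 0.02 rad is 0.0095.

Request:
{"fn": "carry_out", "kwargs": {
  "motion": [
    [[-0.0002, 0, 0.0024], [0, 0.0048, 0]],
    [[-0.0002, 0, 0.0048], [0, 0.0095, 0]],
    [[-0.0002, 0, 0.0048], [0, 0.0095, 0]]
  ]
}}

```text
time: 12.62
ee_pos: [0.5212, 0.183, 0.0836]
tool_rot: [1.819, 2.521, -0.034]
force: [0.1, 4.6, -0.5]
finger_gap: 0.0106
gripper_force: 59.2
```

To row units: 2.4 mm is 0.0048, 1.2 mm is 0.0024, 0.02 rad is 0.0095.

Request:
{"fn": "carry_out", "kwargs": {
  "motion": [
    [[-0.0002, 0, 0.0024], [0, 0.0048, 0]],
    [[-0.0002, 0, 0.0048], [0, 0.0095, 0]],
    [[-0.0002, 0, 0.0048], [0, 0.0095, 0]]
  ]
}}

```text
time: 13.0
ee_pos: [0.5211, 0.1823, 0.0811]
tool_rot: [1.829, 2.534, -0.017]
force: [-0.9, 0.6, 1.9]
finger_gap: 0.011
gripper_force: 59.4
```

```bash
python3 -c "
from goal import *
goal(.0,75.6,0);goal(0,75.6,-.5)"|awk 'NR==1||/goal/'
```

```text
t 13.0 pitch 0.0193 yaw -0.0002 roll -0.0007 lip [75.844  0.213 -0.088] heel [-60.131   0.24    2.537] F(chop) [0.885 0.653 1.879] q [ 0.295  0.546  1.951 -0.032  0.644 -0.   ]
goal 0.0 75.6 0 shift [-0.6  0.2  2.1] turn [ 0.001  0.019 -0.   ]
goal 0 75.6 -0.5 shift [-0.5  0.2  2.6] turn [ 0.001  0.019 -0.   ]
```

The forward force rose to 4.6 N and then vanished at 2.5 mm heel height, so it has probably clicked. I seat it flat.

To row units: 2.7 mm is 0.0054, 2.2 mm is 0.0044, 0.019 rad is 0.0091.

Request:
{"fn": "carry_out", "kwargs": {
  "motion": [
    [[-0.0002, 0, 0.0022], [0, 0.0048, 0]],
    [[-0.0004, 0, 0.0044], [0, 0.0091, 0]],
    [[-0.0004, 0, 0.0054], [0, 0.0091, 0]],
    [[-0.0004, 0, 0.0054], [0, 0.0091, 0]]
  ]
}}

```text
time: 13.5
ee_pos: [0.5212, 0.1823, 0.0795]
tool_rot: [1.838, 2.547, 0.002]
force: [-5.3, -1.7, 21.7]
finger_gap: 0.0108
gripper_force: 62.4
```

```bash
python3 -c "
from goal import *
goal(.0,75.6,0)"
```

```text
t 13.5 pitch 0.0 yaw 0.0001 roll -0.0014 lip [76.203  0.075  0.466] heel [-59.797   0.059   0.471] F(chop) [ 0.032  5.551 21.722] q [ 0.282  0.548  1.953  0.     0.64  -0.039]
goal 0.0 75.6 0 shift [-0.6  0.1  0.5] turn [0.001 0.    0.   ]
```

To row units: -0.8 mm is -0.0016.

Request:
{"fn": "carry_out", "kwargs": {
  "motion": [
    [[0, 0, -0.0016], [0, 0, 0]],
    [[0, 0, -0.0016], [0, 0, 0]]
  ]
}}

```text
time: 13.75
ee_pos: [0.5212, 0.1823, 0.0795]
tool_rot: [1.838, 2.547, 0.001]
force: [-2.8, -0.0, 6.1]
finger_gap: 0.0106
gripper_force: 60.4
```

To row units: -60 mm is -0.12, -30 mm is -0.06.

Request:
{"fn": "carry_out", "kwargs": {
  "motion": [
    [[0, 0, -0.0016], [0, 0, 0]],
    [[0, 0, -0.0016], [0, 0, 0]],
    [[0, 0, -0.0016], [0, 0, 0]],
    [[0, 0, -0.0016], [0, 0, 0]],
    [[0, 0, -0.06], [0, 0, 0]],
    [[0, 0, -0.12], [0, 0, 0]],
    [[0, 0, -0.12], [0, 0, 0]],
    [[0, 0, -0.12], [0, 0, 0]]
  ],
  "grip": 45
}}

```text
time: 14.75
ee_pos: [0.521, 0.1823, 0.1391]
tool_rot: [1.837, 2.547, 0.001]
force: [-0.1, 0.3, -0.5]
finger_gap: 0.0449
gripper_force: 0.0
```

Run:
```python
from m2 import *
from goal import cur,C,SEAT
cur()
w,s=shot('w7');b=ctrl.grab_frame('side');c=cam('wrist',s)
save('i.png',np.hstack([cv2.resize(w[:,64:448],(440,440)),cv2.resize(b[120:220,210:310],(360,440),interpolation=cv2.INTER_CUBIC)]))
# expected features at home
P=lambda *p:SEAT+C@(np.array(p)/1000)
print(proj(c,[P(60,35,8),P(60,-35,8),P(-58,0,38),P(-22,0,38)]))
for mm,st,ce in comps(green(w),100): print('green',st,ce)
```

```text
t 14.75 pitch 0.0004 yaw 0.0003 roll -0.001 lip [76.279  0.331 60.049] heel [-59.721   0.297  60.102] F(chop) [ 0.302  0.024 -0.544] q [ 0.282  0.459  1.913 -0.001  0.769 -0.039]
[[195.104  49.522]
 [314.419  49.631]
 [254.584 256.544]
 [254.66  198.127]]
green [  161     0   188   253 15944] [254.894 100.721]
green [ 245  197   20   58 1106] [254.327 225.806]
green [ 203  264  103   34 3210] [254.126 279.708]
```

View pics/i.png

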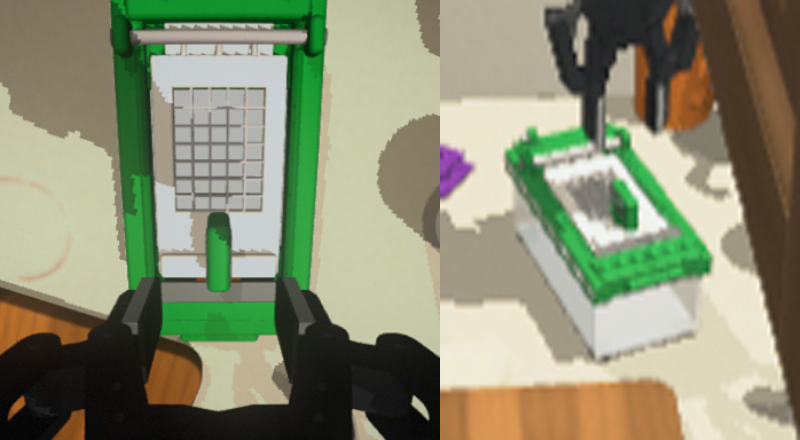

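Picture i: the insert lies in the well with its tongue under the rail at (215,45). The heel is up against the grey catch at (215,290), and both fins of the frame are level beside it. I verify full seating by pressing gently on the fin top with shut fingers.

To row units: 35 mm is 0.07, 20 mm is 0.04.

Request:
{"fn": "carry_out", "kwargs": {
  "motion": [
    [[0, 0, 0], [0, 0, 0]],
    [[0, 0, 0], [0, 0, 0]],
    [[0, 0, 0], [0, 0, 0]],
    [[0, 0, 0.04], [0, 0, 0]],
    [[0, 0, 0.07], [0, 0, 0]],
    [[0, 0, 0.07], [0, 0, 0]],
    [[0, 0, 0.07], [0, 0, 0]]
  ],
  "grip": 0
}}

```text
time: 15.72
ee_pos: [0.5214, 0.1824, 0.1046]
tool_rot: [1.837, 2.547, 0.001]
force: [-0.5, 0.4, -0.3]
finger_gap: -0.0
gripper_force: 0.0
```

To row units: 4 mm is 0.008, 3 mm is 0.006.

Request:
{"fn": "carry_out", "kwargs": {
  "motion": [
    [[0, 0, 0.003], [0, 0, 0]],
    [[0, 0, 0.006], [0, 0, 0]],
    [[0, 0, 0.008], [0, 0, 0]],
    [[0, 0, 0.008], [0, 0, 0]]
  ]
}}

```text
time: 16.23
ee_pos: [0.5212, 0.1824, 0.1004]
tool_rot: [1.837, 2.547, 0.001]
force: [0.6, 0.3, 0.3]
finger_gap: -0.0004
gripper_force: 0.0
```

To row units: 1.4 mm is 0.0028, 0.8 mm is 0.0016.

Request:
{"fn": "carry_out", "kwargs": {
  "motion": [
    [[0, 0, 0.0016], [0, 0, 0]],
    [[0, 0, 0.0028], [0, 0, 0]],
    [[0, 0, 0.0028], [0, 0, 0]]
  ]
}}

```text
time: 16.6
ee_pos: [0.5213, 0.1824, 0.1]
tool_rot: [1.837, 2.547, 0.002]
force: [-5.3, -2.4, 20.4]
finger_gap: -0.0002
gripper_force: 10.0
```

To row units: 1.2 mm is 0.0024, 0.8 mm is 0.0016.

Request:
{"fn": "carry_out", "kwargs": {
  "motion": [
    [[0, 0, 0.0016], [0, 0, 0]],
    [[0, 0, 0.0024], [0, 0, 0]],
    [[0, 0, 0.0024], [0, 0, 0]]
  ]
}}

```text
time: 16.98
ee_pos: [0.5215, 0.1825, 0.0998]
tool_rot: [1.837, 2.546, 0.003]
force: [-11.6, -3.1, 42.7]
finger_gap: -0.0002
gripper_force: 21.2
```

The stop is hard at z = 0.100, exactly the home height, so it is fully seated. I retreat clear.

To row units: -120 mm is -0.24, -90 mm is -0.18.

Request:
{"fn": "carry_out", "kwargs": {
  "motion": [
    [[0, 0, -0.006], [0, 0, 0]],
    [[0, 0, -0.08], [0, 0, 0]],
    [[0, 0, -0.18], [0, 0, 0]],
    [[0, 0, -0.24], [0, 0, 0]],
    [[0, 0, -0.24], [0, 0, 0]],
    [[0, 0, -0.24], [0, 0, 0]]
  ]
}}

```text
time: 17.73
ee_pos: [0.5207, 0.1823, 0.2172]
tool_rot: [1.838, 2.547, 0.0]
force: [-0.9, 0.0, -1.0]
finger_gap: -0.0003
gripper_force: 0.0
```

Run:
```python
from m2 import *
w,s=shot('w8');c=cam('wrist',s);print(s['time'],s['ee_pos'])
g=green(w);hs=cv2.cvtColor(w,cv2.COLOR_RGB2HSV)
from goal import C,SEAT
inv=lambda uv,z:((plane(c,uv,z)-SEAT)@C*1000).round(1)
# column profile through the left/right plate margins: rail, plate, catch
for X in(-28,-25,25,28):
    pass
f=[k for k in comps(g,100) if 80<k[1][4]<2500 and 235<k[2][0]<275]
for k in f: print('fin',k[1],inv(rect(k[0]),.1).tolist())
m=cv2.inRange(hs,(0,0,130),(180,45,255))
for mm,st,ce in comps(m,300):
    if 225<ce[0]<290: print('white',st,ce.round(1),inv(rect(mm),.07).tolist())
save('j.png',cv2.resize(w[60:330,150:360],(588,600*27//27*1),interpolation=cv2.INTER_CUBIC)[:600])
```

```text
17.725 [0.5207113654572181, 0.18229498559361004, 0.21723722403875745]
fin [248 169  15  43 590] [[-55.9, 5.6, 38.0], [-21.3, 5.4, 38.0], [-21.3, -5.5, 38.0], [-55.9, -5.7, 38.0]]
white [200  47 110   7 763] [254.4  50. ] [[67.5, 44.2, 8.0], [72.1, 44.0, 8.0], [72.2, -43.2, 8.0], [67.6, -43.3, 8.0]]
white [  211    55    88   151 11387] [255.8 127.3] [[66.0, 35.4, 8.0], [66.0, -34.5, 8.0], [-60.3, -38.7, 8.0], [-60.4, 39.3, 8.0]]
white [270 210  28  12 325] [283.9 215.6] [[-65.0, -13.7, 8.0], [-65.0, -38.0, 8.0], [-75.5, -38.4, 8.0], [-75.5, -13.8, 8.0]]
```

View pics/j.png

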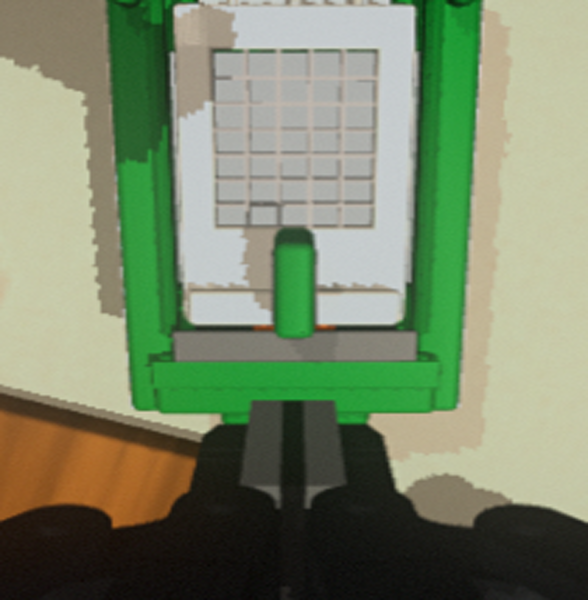

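Picture j: the insert is flat and square in the well. The gap between the heel housing (y≈326) and the catch strip (y≈332) is about 2.3 mm, which puts it +0.8 mm in x, inside the 1.5 mm tolerance. The tongue is under the rail at the top and the gripper is clear.

```bash
python3 -c "
from h import *
print(ctrl.hand_in())"
```

```text
the job is handed in; nothing more can be done
None
```

I fitted the white insert to the chopper and handed the job in. Its lip is hooked under the rail, the catch force rose and fell away as in a click, it sits flat at home height about 0.8 mm off in x, and the gripper is clear.

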